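# Nut driver swung nose-down into its stand

## Task

Put the nut driver (the biggest of the three drivers on the bench, the one with a ball at the end of its handle) away in the tool stand. Pinch it by the ball and lift it clear of the bench while it still lies crosswise in the fingers; then ease the grip a little so that it swings down under its own weight until it hangs nose-down, close the fingers firmly again, lower it into the tube of the stand until it reaches the bottom, and only then let go.

Things in the scene. Friction and masses are not known exactly. Their poses are not given: they have to be found in the camera images.
- nut_driver: Nut driver, 181 mm long, 80 g, beside two smaller screwdrivers: black handle ending in a ball of 22 mm, 22 mm hexagonal collar 75 to 83 mm from the ball, 8 mm steel shaft, 22 mm steel socket as nose. Origin: the ball's centre, 11 mm over the bench at the start; its y axis is the tool's axis, the nose towards -y. The handle is 13 to 17 mm thick next to the ball, so a pinch there touches the ball only.
- nose (a point): Centre of the flat end face of the nut driver's socket, on the tool's axis, 170 mm from the centre of the ball. The socket is 22 mm thick and 34 mm long.
- balance (a point): The nut driver's centre of mass, on its axis, about 116 mm from the ball's centre: it is nose-heavy. Pinched at the ball with 40 N or more it stays level; as the grip is eased below some 15 to 30 N it swings down by degrees, hangs nearly vertical at about 5 N and drops out below 1 N. Pads are springy: 60 N to nothing takes about 3 mm of finger opening, so ease in steps of 0.2 mm.
- stand_mouth (a point): Centre of the tool stand's open mouth, 82 mm above the bench. The fixed stand: dark steel foot, 84 mm diameter, 10 mm thick, and a vertical aluminium tube, 32 mm inside, 40 mm outside diameter, flared in its top 10 mm to 44 mm inside. The tube's floor is 12 mm above the bench, 70 mm below the mouth.
Not all that is in view belongs to the job. What is shaped like the part that bears stand_mouth but orange or red is not meant.

How it is judged:
On the way, in this order (a step that is already met when the one before it is completed fails the run):
1. the nut driver is lifted clear of the bench in the fingers, still crosswise (its axis more than 35 degrees from hanging vertically, its nose more than 30 mm above the bench) (angle between nut_driver's own y axis and vertical above 0.61 rad and height (world z) of nose above 0.03 m and height (world z) of nut_driver above 0.05 m and contact force between the fingers and nut_driver above 1 N), for 0.2 s.
2. it hangs nose-down (within 15 degrees of vertical) in fingers that are closed on it again (angle between nut_driver's own y axis and vertical below 0.262 rad and height (world z) of nose above 0.02 m and contact force between the fingers and nut_driver above 8 N), for 0.2 s.
3. still held, its nose is lowered into the tube, close to the floor (horizontal distance between nose and stand_mouth below 0.016 m and height (world z) of nose below 0.03 m and contact force between the fingers and nut_driver above 0.5 N), for 0.1 s.
At the end, for the whole second after the job is handed in: The nut driver stands nose-down in the tube of the tool stand, its nose on the tube's floor (within 10 mm) and inside the tube (within 16 mm of its axis), leaning less than about 23 degrees and released (horizontal distance between nose and stand_mouth below 0.016 m and height (world z) of nose below 0.022 m and angle between nut_driver's own y axis and vertical below 0.4 rad); the robot touches nothing.
It also fails if it takes over 54 s, if anything falls off the work surface, if the arm or the gripper's body presses on something with over 40 N, if the wrist force passes 120 N, or if a joint passes its speed limit or range.

## Robot

A 6-joint arm with a two-finger parallel gripper is mounted at the origin on a cart in front of the work surface, level with it; the furniture and walls round the work are solid. World frame = base frame: x ahead of the robot, y to its left, z up, the work surface at z = 0. Lengths are in m, angles in rad, forces in N, time in s.
With the tool pointing down it reaches from about 0.25 to 0.725 m from the base axis. Payload 4 kg.
Tool frame: the origin (TCP) lies midway between the tips of the shut fingers; the grasp point (between the pads) lies 19 mm behind it; z points along the fingers, y is the line along which they close (so a half turn about z gives the same grasp; the last joint's range is limited). The gripper opens to 85 mm and grips with 20 to 120 N. Pads are 22 mm wide; open, the fingers measure 114 mm over their backs; the gripper's body (76 mm by 85 mm) begins 54 mm behind the grasp point. The pads swing forward as they close: fully open they stand 13 mm farther back than shut.
Start: joints at [-1.319, 0.241, 0.005, 1.335, 0, 1.571], TCP at [0.125, -0.484, 0.231] pointing down, gripper open.
Joint ranges: [-2.72, 2.72], [-1.05, 1.87], [-1.09, 1.28], [-1.99, 2.15], [-1.42, 1.44], [-3.14, 3.14]. Speed limits (rad/s): [2.79, 2.79, 3.14, 3.14, 3.14, 3.14].

## Interface

Orientations are given as a unit quaternion [x, y, z, w].
In Python, from workcell import bot gives the robot as it stands. The module is installed in compiled form; this text tells all that it offers.
- The arm moves only by the tool drive_tool, never from a script. Its arguments are lists of equal length, an entry for each row: "slide": the shift along the tool's x, y, z scaled (see below), a list of three; "rotation": the turn, a rotation vector about the tool's x, y, z scaled (see below), a list of three. A call has exactly 8 rows; each row is the pose to reach, as a shift and turn from the pose commanded when the call began, along the tool's axes at that moment; what a row does not reach only later rows make up. The controller multiplies each number of a shift by 250 mm and each number of a turn by 0.5 rad. A row lasts 1/8 s, in which the tool goes at most 62.5 mm and 10.7 degrees, less where a joint would pass 70% of its speed; a pose out of reach is approached as far as the arm can. A call with a number of a shift or a turn outside -1 to 1 is refused whole. A call with a gripper value outside its range is refused whole. "gripper" is the opening, from 0 (shut) to 1 (fully open), set as the call begins (left out, the last holds). The fingers move at their own pace and stop on an object; the grip force is fixed at half the most. Time passes only in rows, so rows that repeat a pose let the fingers close, or fill a call up. It gives the time, the measured TCP pose, the force, the opening and the grip force at its end, in the units of the state.
- bot.get_obs(): the state, without advancing time (a new reading comes with each control period).
- bot.camera(name): name is "side" or "top"; returns a dict with "image" (384x512x3 uint8, red, green, blue), "z_map" (384x512 float32, m along the optical axis (not along the pixel's ray), 0 where there is no reading), "camera_matrix" (3x3 intrinsics, pixels), "xyz" and "orientation" of the camera in the world. Camera axes: x right, y up, looking along -z (the intrinsics and any distortion apply to the point x, -y, -z); pixel columns grow to the right and rows downward; lengths in m; the calibration is good to about 2 mm. A picture is of the moment at which its call begins.
- bot.job_done(): hands the job in; it is judged then, once.
The state is a dict: "clock": time; "joint_pos": joint angles; "joint_vel": joint speeds; "tau": joint torques, N m; "eef_pos": TCP position; "tool_rot": TCP orientation; "ft_force": force on the tool from outside, world axes, zero at the start; "ft_torque": the same for the moment, N m; "grip_width": finger opening in m; "grasp_force": force on a finger pad.
Only numpy, scipy, OpenCV 4.12 (cv2) and the standard library are available. Lean on these libraries where they do the work, as an engineer would, in place of code of your own. Each camera call takes 0.05 s, during which the arm holds its last target. There are 200 camera calls.

## Working session

There is one attempt and no reset: what is moved stays moved. The work goes in short steps, Python scripts to look and compute and a tool call to move; the robot and the scene stay as the last step left them, time stands still between calls to the robot, and variables do not carry over. Pictures are saved under pics/ and viewed, at most 10 in all, crops included, and the job is handed in when it is done.

Besides the shell and the picture viewer there is one more tool, called after "Request:" by a JSON object that holds its "name" and its "arguments", one argument or row to a line. drive_tool: Moves the arm, as the interface text tells. Shifts and turns lie within -1 to 1; 1 stands for 250 mm of shift or 0.5 rad of turn. Its arguments: {"type":"object","properties":{"slide":{"type":"array","items":{"type":"array","items":{"type":"number"}}},"rotation":{"type":"array","items":{"type":"array","items":{"type":"number"}}},"gripper":{"type":"number"}},"required":["slide","rotation"]}

```bash
mkdir -p pics
cat > h.py <<'E'
import numpy as np,cv2
from scipy.spatial.transform import Rotation as R
from workcell import bot
def look(n,f):
    c=bot.camera(n);np.savez(''+f+'.npz',**c)
    cv2.imwrite('pics/'+f+'.png',c['image'][:,:,::-1]);return c
def pt(c,u,v,z=None):
    K=c['camera_matrix'];M=R.from_quat(c['orientation']).as_matrix()
    d=np.array([(u-K[0,2])/K[0,0],-(v-K[1,2])/K[1,1],-1.])
    s=c['z_map'][int(v),int(u)] if z is None else (z-c['xyz'][2])/(M@d)[2]
    return c['xyz']+M@d*s
E
python3 - <<'E'
from h import *
for n in('top','side'):
    c=look(n,n+'1');print(n,c['xyz'],c['orientation'],c['camera_matrix'].tolist())
print(bot.get_obs())
E
```

```text
top [0.41783125 0.01788086 0.90788999] [-0.04735112  0.05223611  0.71025309 -0.70040689] [[449.85266264639677, 0.0, 256.81738736287116], [0.0, 449.85266264639677, 196.76338464972247], [0.0, 0.0, 1.0]]
side [0.17790039 0.69612997 0.47779586] [-0.11675158  0.49533319  0.83286506 -0.21760032] [[371.78424515697117, 0.0, 256.9119111260777], [0.0, 371.78424515697117, 190.2439320986447], [0.0, 0.0, 1.0]]
{'clock': 0.1, 'joint_pos': array([-1.31901368e+00,  2.41370308e-01,  3.86352367e-03,  1.33520121e+00,
       -7.03777405e-08,  1.57073650e+00]), 'joint_vel': array([ 0.00014737, -0.00174337,  0.00235609, -0.00087303, -0.00084712,
        0.00139301]), 'tau': array([-9.97885545e-04, -3.73138618e+01,  2.53009415e+01,  1.08584701e-02,
        7.33774129e-06, -1.95236578e-05]), 'eef_pos': array([ 0.12442479, -0.48368839,  0.23048741]), 'tool_rot': array([ 9.92081938e-01,  1.25588673e-01, -1.20020402e-04, -9.48270771e-04]), 'ft_force': array([-0.22394026,  0.38804829, -0.32988992]), 'ft_torque': array([ 0.05503762, -0.05181228, -0.06238637]), 'grasp_force': 0.0, 'grip_width': 0.08522845512612853}
```

View pics/top1.png

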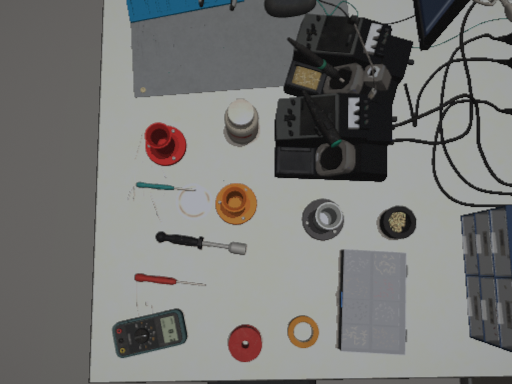

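View pics/side1.png

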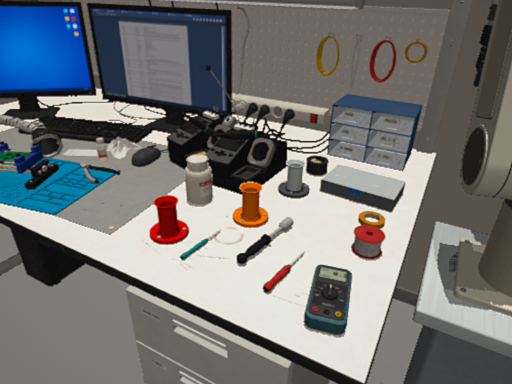

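The top view shows the nut driver with its ball near (161,238) and its nose near (246,249). The grey stand's mouth is near (328,213). I'll enlarge a crop to read these more closely.

Run:
```python
from h import *
c=np.load('top1.npz')
im=c['image'][190:265,150:350,::-1]
cv2.imwrite('pics/crop1.png',cv2.resize(im,None,fx=4,fy=4,interpolation=cv2.INTER_CUBIC))
for n,u,v,z in(('ball',161,238,.011),('nose',246,249,.011),('mouth',328,213,.082),('orange',235,198,.082),('bottle',240,112,.1)):print(n,pt(c,u,v,z),pt(c,u,v))
```

```text
ball [0.46494323 0.20216097 0.011     ] [0.46445113 0.2002361  0.02036833]
nose [0.44084324 0.03367826 0.011     ] [0.44108953 0.03384734 0.00140092]
mouth [ 0.5029203  -0.11968845  0.082     ] [ 0.509802   -0.13081457  0.01520494]
orange [0.53321329 0.05177431 0.082     ] [0.54306551 0.0546684  0.01147904]
bottle [0.69236204 0.04049859 0.1       ] [0.68685655 0.04004501 0.11620158]
```

View pics/crop1.png

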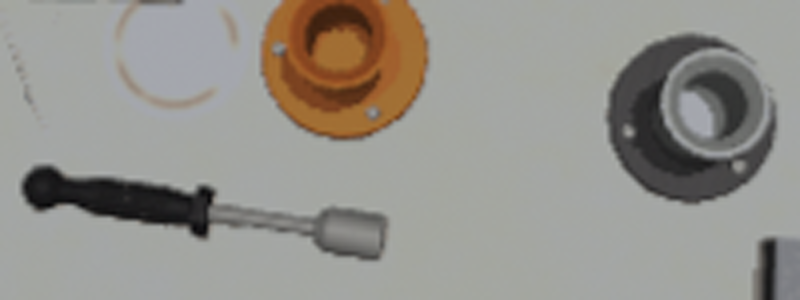

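```bash
cat >> h.py <<'E'
def to(p,yaw=None):
    "print slide/rotation numbers to TCP p pointing down, tool y at yaw"
    o=bot.get_obs();T=R.from_quat(o['tool_rot']);d=T.inv().apply(np.array(p)-o['eef_pos'])
    rv=np.zeros(3)
    if yaw is not None:
        y=np.array([np.cos(yaw),np.sin(yaw),0]);z=np.array([0,0,-1.]);G=R.from_matrix(np.c_[np.cross(y,z),y,z])
        rv=(T.inv()*G).as_rotvec()
    print('at',o['clock'].round(2),o['eef_pos'].round(4),'slide',(d/.25).round(3),'rot',(rv/.5).round(3),'w',o['grip_width'],'F',o['grasp_force'])
E
python3 - <<'E'
from h import *
c=np.load('top1.npz')
f=lambda U,V,z:pt(c,150+U/4-.375,190+V/4-.375,z)
b=f(42,188,.011);n=f(385,237,.011);print('ball',b,'nose',n,np.linalg.norm(b-n))
print('mouth',f(716.5,103,.082),'foot',f(692.5,117.5,.01))
d=n-b;yaw=np.arctan2(d[1],d[0])+np.pi/2;print('yaw',yaw)
to([b[0],b[1],.15],yaw)
E
```

```text
ball [0.46769156 0.20393886 0.011     ] nose [0.44109279 0.03392311 0.011     ] 0.172083837119704
mouth [ 0.49849916 -0.12091227  0.082     ] foot [ 0.4984072  -0.12071049  0.01      ]
yaw -0.15519082328934664Traceback (most recent call last):
  File "<stdin>", line 7, in <module>
  File "h.py", line 19, in to
    print('at',o['clock'].round(2),o['eef_pos'].round(4),'slide',(d/.25).round(3),'rot',(rv/.5).round(3),'w',o['grip_width'],'F',o['grasp_force'])
               ^^^^^^^^^^^^^^^^
AttributeError: 'float' object has no attribute 'round'
```

Request:
{"name": "drive_tool", "arguments": {
  "slide": [
    [0.09, -0.1, 0],
    [0.18, -0.2, 0],
    [0.27, -0.3, 0],
    [0.36, -0.4, 0],
    [0.45, -0.5, 0],
    [0.54, -0.6, 0],
    [0.63, -0.7, 0],
    [0.67, -0.77, 0]
  ],
  "rotation": [
    [0, 0, -0.1],
    [0, 0, -0.2],
    [0, 0, -0.3],
    [0, 0, -0.4],
    [0, 0, -0.5],
    [0, 0, -0.6],
    [0, 0, -0.7],
    [0, 0, -0.78]
  ]
}}

```text
clock: 1.1
eef_pos: [0.2391, -0.2546, 0.231]
tool_rot: [0.949, 0.317, -0.0, -0.0]
ft_force: [-0.9, -1.4, 0.1]
grip_width: 0.0859
grasp_force: 0.0
```

```bash
sed -i "s/o\['clock'\].round(2)/round(o['clock'],2)/" h.py; python3 -c "
from h import *
to([.467,.203,.15],-.155)"
```

```text
at 1.1 [ 0.2391 -0.2546  0.231 ] slide [ 1.829 -0.915  0.325] rot [-1.000e-03 -1.000e-03 -1.542e+00] w 0.0859008792589546 F 0.0
```

Request:
{"name": "drive_tool", "arguments": {
  "slide": [
    [0.12, -0.06, 0],
    [0.24, -0.12, 0],
    [0.36, -0.18, 0],
    [0.48, -0.24, 0],
    [0.6, -0.3, 0],
    [0.72, -0.36, 0],
    [0.84, -0.42, 0],
    [0.92, -0.46, 0]
  ],
  "rotation": [
    [0, 0, -0.1],
    [0, 0, -0.2],
    [0, 0, -0.3],
    [0, 0, -0.4],
    [0, 0, -0.5],
    [0, 0, -0.6],
    [0, 0, -0.7],
    [0, 0, -0.77]
  ]
}}

```text
clock: 2.1
eef_pos: [0.3544, -0.025, 0.231]
tool_rot: [0.87, 0.492, -0.0, -0.0]
ft_force: [0.8, -0.2, 0.4]
grip_width: 0.0853
grasp_force: 0.0
```

```bash
python3 -c "
from h import *
to([.467,.203,.15],-.155)"
```

```text
at 2.1 [ 0.3544 -0.025   0.231 ] slide [ 1.014 -0.084  0.324] rot [-0.001  0.    -0.773] w 0.08533994701494974 F 0.0
```

Request:
{"name": "drive_tool", "arguments": {
  "slide": [
    [0.13, -0.01, 0.04],
    [0.26, -0.02, 0.08],
    [0.39, -0.03, 0.12],
    [0.52, -0.04, 0.16],
    [0.65, -0.05, 0.2],
    [0.78, -0.06, 0.24],
    [0.91, -0.07, 0.28],
    [1.0, -0.08, 0.32]
  ],
  "rotation": [
    [0, 0, -0.1],
    [0, 0, -0.2],
    [0, 0, -0.3],
    [0, 0, -0.4],
    [0, 0, -0.5],
    [0, 0, -0.6],
    [0, 0, -0.7],
    [0, 0, -0.77]
  ]
}}

```text
clock: 3.1
eef_pos: [0.4667, 0.1992, 0.1504]
tool_rot: [0.76, 0.649, -0.0, -0.0]
ft_force: [-0.4, 0.5, -1.0]
grip_width: 0.0854
grasp_force: 0.0
```

```bash
python3 -c "
from h import *
to([.467,.203,.003],-.155)
look('side','side2')"
```

```text
at 3.1 [0.4667 0.1992 0.1504] slide [ 0.016 -0.001  0.59 ] rot [-0.001  0.001 -0.004] w 0.08542839856425115 F 0.0
```

View pics/side2.png

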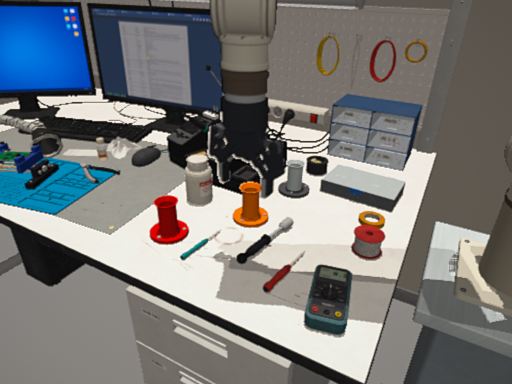

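The gripper now hangs above the driver, whose ball shows at about (242,257) in the side view. I'll cross-check the ball's position from this camera.

```bash
python3 -c "
from h import *
c=np.load('side2.npz');print(pt(c,242,258,.011),pt(c,290,221,.011))"
```

```text
[0.46871786 0.20242132 0.011     ] [0.44101538 0.03511357 0.011     ]
```

Request:
{"name": "drive_tool", "arguments": {
  "slide": [
    [0.016, 0, 0.07],
    [0.016, 0, 0.14],
    [0.016, 0, 0.21],
    [0.016, 0, 0.28],
    [0.016, 0, 0.35],
    [0.016, 0, 0.4],
    [0.016, 0, 0.4],
    [0.016, 0, 0.4]
  ],
  "rotation": [
    [0, 0, 0],
    [0, 0, 0],
    [0, 0, 0],
    [0, 0, 0],
    [0, 0, 0],
    [0, 0, 0],
    [0, 0, 0],
    [0, 0, 0]
  ],
  "gripper": 0.6
}}

```text
clock: 4.15
eef_pos: [0.4675, 0.202, 0.0518]
tool_rot: [0.761, 0.649, 0.0, 0.0]
ft_force: [-1.2, 0.2, -0.0]
grip_width: 0.0512
grasp_force: 0.0
```

Request:
{"name": "drive_tool", "arguments": {
  "slide": [
    [0.004, 0, 0.05],
    [0.004, 0, 0.1],
    [0.004, 0, 0.14],
    [0.004, 0, 0.17],
    [0.004, 0, 0.185],
    [0.004, 0, 0.193],
    [0.004, 0, 0.193],
    [0.004, 0, 0.193]
  ],
  "rotation": [
    [0, 0, 0],
    [0, 0, 0],
    [0, 0, 0],
    [0, 0, 0],
    [0, 0, 0],
    [0, 0, 0],
    [0, 0, 0],
    [0, 0, 0]
  ]
}}

```text
clock: 5.15
eef_pos: [0.4676, 0.203, 0.0034]
tool_rot: [0.761, 0.649, 0.0, 0.0]
ft_force: [-0.3, -0.3, -0.5]
grip_width: 0.0511
grasp_force: 0.0
```

Request:
{"name": "drive_tool", "arguments": {
  "slide": [
    [0, 0, 0],
    [0, 0, 0],
    [0, 0, 0],
    [0, 0, 0],
    [0, 0, 0],
    [0, 0, 0],
    [0, 0, 0],
    [0, 0, 0]
  ],
  "rotation": [
    [0, 0, 0],
    [0, 0, 0],
    [0, 0, 0],
    [0, 0, 0],
    [0, 0, 0],
    [0, 0, 0],
    [0, 0, 0],
    [0, 0, 0]
  ],
  "gripper": 0
}}

```text
clock: 6.15
eef_pos: [0.4676, 0.203, 0.0033]
tool_rot: [0.761, 0.649, 0.0, 0.0]
ft_force: [-0.6, -0.7, 5.3]
grip_width: 0.0183
grasp_force: 58.6
```

Request:
{"name": "drive_tool", "arguments": {
  "slide": [
    [0, 0, -0.04],
    [0, 0, -0.12],
    [0, 0, -0.22],
    [0, 0, -0.32],
    [0, 0, -0.42],
    [0, 0, -0.5],
    [0, 0, -0.55],
    [0, 0, -0.55]
  ],
  "rotation": [
    [0, 0, 0],
    [0, 0, 0],
    [0, 0, 0],
    [0, 0, 0],
    [0, 0, 0],
    [0, 0, 0],
    [0, 0, 0],
    [0, 0, 0]
  ]
}}

```text
clock: 7.15
eef_pos: [0.4677, 0.2032, 0.1412]
tool_rot: [0.761, 0.649, 0.001, 0.0]
ft_force: [-0.3, 0.5, -1.4]
grip_width: 0.0181
grasp_force: 58.6
```

Request:
{"name": "drive_tool", "arguments": {
  "slide": [
    [0, 0, -0.04],
    [0, 0, -0.12],
    [0, 0, -0.22],
    [0, 0, -0.32],
    [0, 0, -0.42],
    [0, 0, -0.5],
    [0, 0, -0.55],
    [0, 0, -0.55]
  ],
  "rotation": [
    [0, 0, 0],
    [0, 0, 0],
    [0, 0, 0],
    [0, 0, 0],
    [0, 0, 0],
    [0, 0, 0],
    [0, 0, 0],
    [0, 0, 0]
  ]
}}

```text
clock: 8.15
eef_pos: [0.4676, 0.2031, 0.2785]
tool_rot: [0.761, 0.649, 0.0, 0.0]
ft_force: [-0.2, -0.6, -0.0]
grip_width: 0.0186
grasp_force: 58.7
```

```bash
python3 -c "
from h import *
look('side','side3')"
```

```text
(no output)
```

View pics/side3.png

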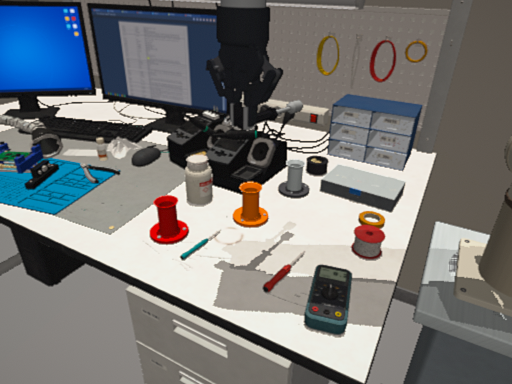

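The driver is held level and clear, with its nose near (297,106). Now I'll ease the grip.

Request:
{"name": "drive_tool", "arguments": {
  "slide": [
    [0, 0, 0],
    [0, 0, 0],
    [0, 0, 0],
    [0, 0, 0],
    [0, 0, 0],
    [0, 0, 0],
    [0, 0, 0],
    [0, 0, 0]
  ],
  "rotation": [
    [0, 0, 0],
    [0, 0, 0],
    [0, 0, 0],
    [0, 0, 0],
    [0, 0, 0],
    [0, 0, 0],
    [0, 0, 0],
    [0, 0, 0]
  ],
  "gripper": 0.231
}}

```text
clock: 9.2
eef_pos: [0.4673, 0.2029, 0.2781]
tool_rot: [0.761, 0.649, 0.0, 0.0]
ft_force: [-1.1, -0.5, -1.4]
grip_width: 0.0198
grasp_force: 25.4
```

Request:
{"name": "drive_tool", "arguments": {
  "slide": [
    [0, 0, 0],
    [0, 0, 0],
    [0, 0, 0],
    [0, 0, 0],
    [0, 0, 0],
    [0, 0, 0],
    [0, 0, 0],
    [0, 0, 0]
  ],
  "rotation": [
    [0, 0, 0],
    [0, 0, 0],
    [0, 0, 0],
    [0, 0, 0],
    [0, 0, 0],
    [0, 0, 0],
    [0, 0, 0],
    [0, 0, 0]
  ],
  "gripper": 0.2335
}}

```text
clock: 10.2
eef_pos: [0.4673, 0.2029, 0.2781]
tool_rot: [0.761, 0.649, 0.0, 0.0]
ft_force: [-0.7, 0.1, -0.6]
grip_width: 0.0196
grasp_force: 21.8
```

Request:
{"name": "drive_tool", "arguments": {
  "slide": [
    [0, 0, 0],
    [0, 0, 0],
    [0, 0, 0],
    [0, 0, 0],
    [0, 0, 0],
    [0, 0, 0],
    [0, 0, 0],
    [0, 0, 0]
  ],
  "rotation": [
    [0, 0, 0],
    [0, 0, 0],
    [0, 0, 0],
    [0, 0, 0],
    [0, 0, 0],
    [0, 0, 0],
    [0, 0, 0],
    [0, 0, 0]
  ],
  "gripper": 0.236
}}

```text
clock: 11.2
eef_pos: [0.4673, 0.2029, 0.2781]
tool_rot: [0.761, 0.649, 0.0, -0.0]
ft_force: [-0.9, 0.3, -1.0]
grip_width: 0.0203
grasp_force: 18.3
```

Request:
{"name": "drive_tool", "arguments": {
  "slide": [
    [0, 0, 0],
    [0, 0, 0],
    [0, 0, 0],
    [0, 0, 0],
    [0, 0, 0],
    [0, 0, 0],
    [0, 0, 0],
    [0, 0, 0]
  ],
  "rotation": [
    [0, 0, 0],
    [0, 0, 0],
    [0, 0, 0],
    [0, 0, 0],
    [0, 0, 0],
    [0, 0, 0],
    [0, 0, 0],
    [0, 0, 0]
  ],
  "gripper": 0.239
}}

```text
clock: 12.2
eef_pos: [0.4673, 0.2029, 0.2781]
tool_rot: [0.761, 0.649, -0.0, -0.0]
ft_force: [-0.6, -0.4, -0.7]
grip_width: 0.0206
grasp_force: 14.4
```

Request:
{"name": "drive_tool", "arguments": {
  "slide": [
    [0, 0, 0],
    [0, 0, 0],
    [0, 0, 0],
    [0, 0, 0],
    [0, 0, 0],
    [0, 0, 0],
    [0, 0, 0],
    [0, 0, 0]
  ],
  "rotation": [
    [0, 0, 0],
    [0, 0, 0],
    [0, 0, 0],
    [0, 0, 0],
    [0, 0, 0],
    [0, 0, 0],
    [0, 0, 0],
    [0, 0, 0]
  ],
  "gripper": 0.242
}}

```text
clock: 13.2
eef_pos: [0.4673, 0.2029, 0.2781]
tool_rot: [0.761, 0.649, 0.0, 0.0]
ft_force: [0.3, 0.4, -0.8]
grip_width: 0.0206
grasp_force: 10.8
```

Request:
{"name": "drive_tool", "arguments": {
  "slide": [
    [0, 0, 0],
    [0, 0, 0],
    [0, 0, 0],
    [0, 0, 0],
    [0, 0, 0],
    [0, 0, 0],
    [0, 0, 0],
    [0, 0, 0]
  ],
  "rotation": [
    [0, 0, 0],
    [0, 0, 0],
    [0, 0, 0],
    [0, 0, 0],
    [0, 0, 0],
    [0, 0, 0],
    [0, 0, 0],
    [0, 0, 0]
  ],
  "gripper": 0.244
}}

```text
clock: 14.2
eef_pos: [0.4673, 0.2029, 0.278]
tool_rot: [0.761, 0.649, -0.0, 0.0]
ft_force: [0.2, -0.3, -1.0]
grip_width: 0.0206
grasp_force: 8.6
```

```bash
python3 -c "
from h import *
look('side','side4')"
```

```text
(no output)
```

View pics/side4.png

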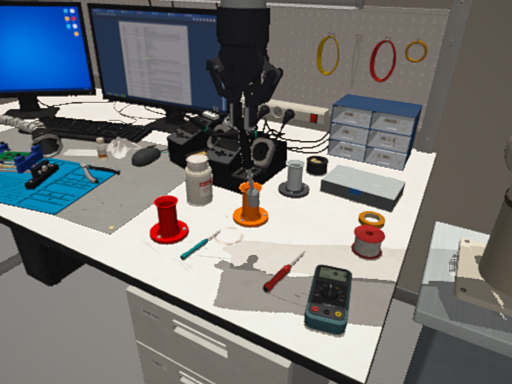

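The driver now hangs almost vertical, with its nose near (254,205). I'll ease slightly more to settle it, then clamp.

Request:
{"name": "drive_tool", "arguments": {
  "slide": [
    [0, 0, 0],
    [0, 0, 0],
    [0, 0, 0],
    [0, 0, 0],
    [0, 0, 0],
    [0, 0, 0],
    [0, 0, 0],
    [0, 0, 0]
  ],
  "rotation": [
    [0, 0, 0],
    [0, 0, 0],
    [0, 0, 0],
    [0, 0, 0],
    [0, 0, 0],
    [0, 0, 0],
    [0, 0, 0],
    [0, 0, 0]
  ],
  "gripper": 0.2465
}}

```text
clock: 15.25
eef_pos: [0.4673, 0.2029, 0.278]
tool_rot: [0.761, 0.649, -0.0, -0.0]
ft_force: [-0.3, -0.6, -1.6]
grip_width: 0.0214
grasp_force: 6.2
```

Request:
{"name": "drive_tool", "arguments": {
  "slide": [
    [0, 0, 0],
    [0, 0, 0],
    [0, 0, 0],
    [0, 0, 0],
    [0, 0, 0],
    [0, 0, 0],
    [0, 0, 0],
    [0, 0, 0]
  ],
  "rotation": [
    [0, 0, 0],
    [0, 0, 0],
    [0, 0, 0],
    [0, 0, 0],
    [0, 0, 0],
    [0, 0, 0],
    [0, 0, 0],
    [0, 0, 0]
  ],
  "gripper": 0
}}

```text
clock: 16.25
eef_pos: [0.4673, 0.2029, 0.2781]
tool_rot: [0.761, 0.649, -0.0, 0.0]
ft_force: [0.9, -0.2, -1.4]
grip_width: 0.0183
grasp_force: 58.6
```

Run:
```python
from h import *
look('top','top5');c=look('side','side5')
im=c['image'][70:230,200:310,::-1]
cv2.imwrite('pics/crop5.png',cv2.resize(im,None,fx=3.6,fy=3.6,interpolation=cv2.INTER_CUBIC))
# predicted nose, if hanging plumb
K=c['camera_matrix'];M=R.from_quat(c['orientation']).as_matrix()
for p in([.4675,.203,.286],[.4675,.203,.116]):
    q=M.T@(np.array(p)-c['xyz']);u=K[0,2]+K[0,0]*q[0]/-q[2];v=K[1,2]-K[1,1]*q[1]/-q[2];print(u,v,'crop',(u-200+.5)*3.6,(v-70+.5)*3.6)
to([.4985,-.121,.278],-.155)
```

```text
242.77637624064778 122.58151940890798 crop 155.794954466332 191.09346987206874
242.51740828893665 212.81491048581373 crop 154.86266984017195 515.9336777489294
at 16.35 [0.4673 0.2029 0.2781] slide [-1.26   0.328  0.   ] rot [ 0.    -0.    -0.008] w 0.018112984363922727 F 58.619163036346436
```

View pics/crop5.png

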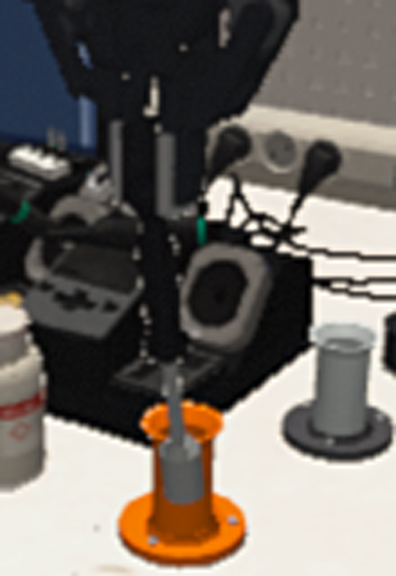

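The clamped driver leans slightly: the nose centre is at about crop (182,497), against a plumb prediction of (155,516).

Run:
```python
from h import *
c=np.load('side5.npz')
y=np.array([np.cos(-.155),np.sin(-.155),0]);B=np.array([.4673,.203,.286])
p1=pt(c,200+182/3.6-.5,70+497/3.6-.5,0.0);o=c['xyz'];d=p1-o
n=o+d*((B-o)@y)/(d@y);v=n-B
t=R.from_quat(bot.get_obs()['tool_rot']).as_matrix()
print('nose',n,'len',np.linalg.norm(v),'tool frame',t.T@v,'lean',np.degrees(np.arctan2((t.T@v)[0],(t.T@v)[2])),'xaxis',t[:,0])
```

```text
nose [0.46394339 0.18151813 0.1169529 ] len 0.1704396019192038 tool frame [-2.17455991e-02  8.49941210e-05  1.69046679e-01] lean -7.330082975107725 xaxis [1.58385280e-01 9.87377386e-01 1.92395373e-05]
```

Request:
{"name": "drive_tool", "arguments": {
  "slide": [
    [-0.06, 0.015, 0],
    [-0.18, 0.047, 0],
    [-0.32, 0.083, 0],
    [-0.46, 0.12, 0],
    [-0.6, 0.156, 0],
    [-0.74, 0.193, 0],
    [-0.86, 0.224, 0],
    [-0.94, 0.245, 0]
  ],
  "rotation": [
    [0, 0, 0],
    [0, 0, 0],
    [0, 0, 0],
    [0, 0, 0],
    [0, 0, 0],
    [0, 0, 0],
    [0, 0, 0],
    [0, 0, 0]
  ]
}}

```text
clock: 17.35
eef_pos: [0.4901, -0.0412, 0.2781]
tool_rot: [0.762, 0.648, -0.0, 0.0]
ft_force: [-0.6, -0.1, -0.7]
grip_width: 0.0187
grasp_force: 58.7
```

Request:
{"name": "drive_tool", "arguments": {
  "slide": [
    [-0.06, 0.015, 0],
    [-0.12, 0.03, 0],
    [-0.18, 0.047, 0],
    [-0.24, 0.063, 0],
    [-0.29, 0.076, 0],
    [-0.316, 0.083, 0],
    [-0.316, 0.083, 0],
    [-0.316, 0.083, 0]
  ],
  "rotation": [
    [0, 0.04, 0],
    [0, 0.08, 0],
    [0, 0.12, 0],
    [0, 0.16, 0],
    [0, 0.2, 0],
    [0, 0.23, 0],
    [0, 0.256, 0],
    [0, 0.256, 0]
  ]
}}

```text
clock: 18.35
eef_pos: [0.4984, -0.12, 0.278]
tool_rot: [0.76, 0.647, 0.049, -0.042]
ft_force: [0.3, 1.0, -0.0]
grip_width: 0.0183
grasp_force: 58.6
```

Run:
```python
from h import *
a=look('top','top6')['image'];c=look('side','side6')
s=c['image'][60:220,240:340];k=cv2.resize(s,None,fx=3.6,fy=3.6,interpolation=cv2.INTER_CUBIC)
t=cv2.resize(a[150:270,270:370],None,fx=4,fy=4,interpolation=cv2.INTER_CUBIC);t=cv2.copyMakeBorder(t,0,96,0,0,0)
cv2.imwrite('pics/c6.png',np.hstack([k,t])[:,:,::-1])
o=bot.get_obs();t=R.from_quat(o['tool_rot']).as_matrix();b=o['eef_pos']-t[:,2]*.008;print(o['eef_pos'],'ball',b,t[:,2])
K=c['camera_matrix'];M=R.from_quat(c['orientation']).as_matrix()
for p in(b,b-[0,0,.17],[.4985,-.121,.082]):
    q=M.T@(np.array(p)-c['xyz']);u=K[0,2]+K[0,0]*q[0]/-q[2];v=K[1,2]-K[1,1]*q[1]/-q[2];print('crop',(u-240+.5)*3.6,(v-60+.5)*3.6)
```

```text
[ 0.49853181 -0.11963536  0.27806617] ball [ 0.49837144 -0.12064458  0.28600063] [ 0.02004705  0.12615209 -0.99180833]
crop 226.94600686844416 80.33616982608893
crop 207.48379190997233 326.8487406888237
crop 204.0236817995993 370.85662293717604
```

View pics/c6.png

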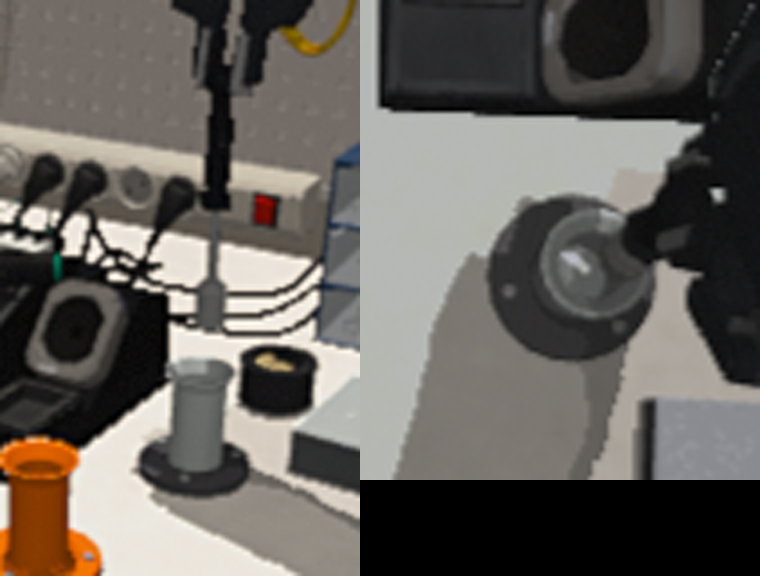

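The nose hangs at about (210,328) in the crop, within 1 px (about 2 mm) of the prediction and right above the mouth at (204,372). I'll lower it along world vertical.

Request:
{"name": "drive_tool", "arguments": {
  "slide": [
    [-0.003, 0, 0.02],
    [-0.008, 0, 0.06],
    [-0.013, 0, 0.1],
    [-0.018, 0, 0.14],
    [-0.023, 0, 0.18],
    [-0.028, 0, 0.22],
    [-0.033, 0, 0.26],
    [-0.036, 0, 0.28]
  ],
  "rotation": [
    [0, 0, 0],
    [0, 0, 0],
    [0, 0, 0],
    [0, 0, 0],
    [0, 0, 0],
    [0, 0, 0],
    [0, 0, 0],
    [0, 0, 0]
  ]
}}

```text
clock: 19.45
eef_pos: [0.4982, -0.12, 0.2066]
tool_rot: [0.759, 0.647, 0.048, -0.042]
ft_force: [0.9, 0.4, -1.4]
grip_width: 0.018
grasp_force: 58.7
```

Request:
{"name": "drive_tool", "arguments": {
  "slide": [
    [-0.003, 0, 0.02],
    [-0.006, 0, 0.05],
    [-0.009, 0, 0.07],
    [-0.012, 0, 0.09],
    [-0.014, 0, 0.11],
    [-0.015, 0, 0.12],
    [-0.015, 0, 0.12],
    [-0.015, 0, 0.12]
  ],
  "rotation": [
    [0, 0, 0],
    [0, 0, 0],
    [0, 0, 0],
    [0, 0, 0],
    [0, 0, 0],
    [0, 0, 0],
    [0, 0, 0],
    [0, 0, 0]
  ]
}}

```text
clock: 20.45
eef_pos: [0.4987, -0.12, 0.1774]
tool_rot: [0.759, 0.647, 0.049, -0.041]
ft_force: [-0.5, -0.6, -0.9]
grip_width: 0.0184
grasp_force: 58.7
```

Request:
{"name": "drive_tool", "arguments": {
  "slide": [
    [0, 0, 0.002],
    [0, 0, 0.004],
    [0, 0, 0.006],
    [0, 0, 0.008],
    [0, 0, 0.01],
    [0, 0, 0.011],
    [0, 0, 0.011],
    [0, 0, 0.011]
  ],
  "rotation": [
    [0, 0, 0],
    [0, 0, 0],
    [0, 0, 0],
    [0, 0, 0],
    [0, 0, 0],
    [0, 0, 0],
    [0, 0, 0],
    [0, 0, 0]
  ]
}}

```text
clock: 21.45
eef_pos: [0.499, -0.1197, 0.1751]
tool_rot: [0.759, 0.647, 0.049, -0.041]
ft_force: [-0.3, 0.6, 5.4]
grip_width: 0.0182
grasp_force: 59.2
```

Run:
```python
from h import *
c=look('side','side7')
cv2.imwrite('pics/c7.png',cv2.resize(c['image'][70:220,240:340,::-1],None,fx=4,fy=4,interpolation=cv2.INTER_CUBIC))
```

```text
(no output)
```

View pics/c7.png

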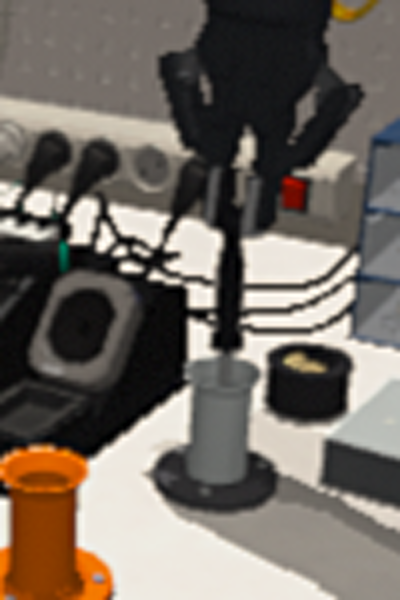

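The nose is in the tube with about 5 N of floor contact: shaft centred in the mouth at (222,370) in the crop. Time to release.

Request:
{"name": "drive_tool", "arguments": {
  "slide": [
    [0, 0, 0],
    [0, 0, 0],
    [0, 0, 0],
    [0, 0, 0],
    [0, 0, 0],
    [0, 0, 0],
    [0, 0, 0],
    [0, 0, 0]
  ],
  "rotation": [
    [0, 0, 0],
    [0, 0, 0],
    [0, 0, 0],
    [0, 0, 0],
    [0, 0, 0],
    [0, 0, 0],
    [0, 0, 0],
    [0, 0, 0]
  ],
  "gripper": 0.6
}}

```text
clock: 22.5
eef_pos: [0.4986, -0.1196, 0.1745]
tool_rot: [0.759, 0.647, 0.049, -0.041]
ft_force: [-0.0, 0.3, 0.2]
grip_width: 0.0514
grasp_force: 0.0
```

Request:
{"name": "drive_tool", "arguments": {
  "slide": [
    [0.005, 0, -0.04],
    [0.015, 0, -0.12],
    [0.026, 0, -0.2],
    [0.04, 0, -0.3],
    [0.052, 0, -0.4],
    [0.065, 0, -0.5],
    [0.072, 0, -0.55],
    [0.072, 0, -0.55]
  ],
  "rotation": [
    [0, 0, 0],
    [0, 0, 0],
    [0, 0, 0],
    [0, 0, 0],
    [0, 0, 0],
    [0, 0, 0],
    [0, 0, 0],
    [0, 0, 0]
  ]
}}

```text
clock: 23.5
eef_pos: [0.4991, -0.1195, 0.3142]
tool_rot: [0.759, 0.647, 0.049, -0.041]
ft_force: [-0.9, -0.1, -1.0]
grip_width: 0.0514
grasp_force: 0.0
```

Run:
```python
from h import *
c=look('side','side8')
cv2.imwrite('pics/c8.png',cv2.resize(c['image'][70:220,240:340,::-1],None,fx=4,fy=4,interpolation=cv2.INTER_CUBIC))
```

```text
(no output)
```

View pics/c8.png

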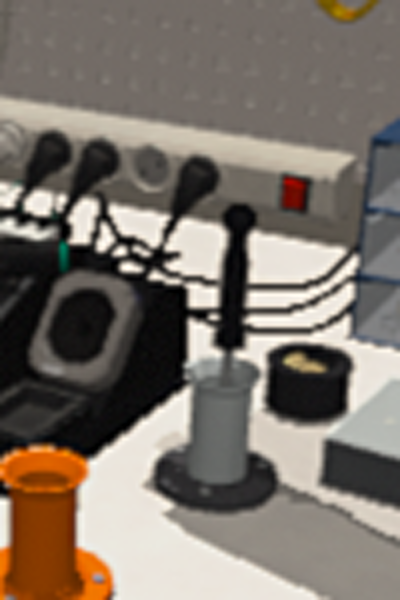

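The driver stands upright in the grey stand, with its ball at about (238,217) in the crop. The gripper is clear of it.

```bash
python3 -c "
from workcell import bot
print(bot.job_done())"
```

```text
the job is handed in; nothing more can be done
None
```

The nut driver is standing nose-down on the floor of the grey stand's tube, released with the gripper clear, and the job was handed in at about 23.6 s; no verdict came back.

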